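# Park the drum-cart drawbar on its hitch ball and latch it

## Robot

A 7-joint arm with a two-finger parallel gripper is mounted at the origin on the work surface. World frame = base frame: x ahead of the robot, y to its left, z up, the work surface at z = 0. Lengths are in m, angles in rad, forces in N, time in s.
With the tool pointing down it reaches from about 0.425 to 0.925 m from the base axis. Payload 6.8 kg.
Tool frame: the origin (TCP) lies between the finger pads; the fingertips stand 14 mm ahead of it and the grasp point (between the pads) lies 5 mm behind it; z points along the fingers, y is the direction in which the jaws open and shut (so a half turn about z gives the same grasp; the last joint's range is limited). The gripper opens to 85 mm and grips with 20 to 120 N. Pads are 22 mm wide; open, the fingers measure 114 mm over their backs; the gripper's body (76 mm by 85 mm) begins 54 mm behind the grasp point. The pads swing forward as they close: fully open they stand 13 mm farther back than shut.
Start: joints at [-1.304, 0.477, 0.022, 1.555, -0.011, 1.109, -0.083], TCP at [0.247, 0.628, 0.245] pointing down, gripper open.
Joint ranges: [-2.96, 2.96], [-0.34, 2.1], [-1.41, 1.46], [0.24, 2.44], [-1.37, 4.51], [0.17, 1.92], [-2.96, 2.96]. Speed limits (rad/s): [2.39, 2.39, 3.14, 3.14, 3.14, 3.14, 3.14].

## Interface

Orientations are given as a unit quaternion [w, x, y, z].
In Python, from station import bot gives the robot as it stands.
- The arm moves only by the shell command python3 -m crank 'ROWS' [FORCE]. ROWS is JSON, a list of rows, each a list of 3 entries, a list of its own where there are three numbers: the shift along the tool's x, y, z in m, then the turn, a rotation vector about the tool's x, y, z in degrees, then the finger opening in m, from 0 to 0.0854. A call has 1 to 10 rows; each row shifts and turns the commanded pose from where the row before left it, along the tool's axes as they then stand; what a row does not reach is not made up. A row lasts 1/8 s, in which the tool goes at most 62.5 mm and 10.7 degrees, less where a joint would pass 70% of its speed; a pose out of reach is approached as far as the arm can. A call is refused whole if a number of a shift passes 0.0625 or a number of a turn 10.7, either way. A call with a gripper value outside its range is refused whole. The fingers move at their own pace and stop on an object; FORCE is the grip in N (left out, the last holds). Time passes only in rows, so rows that do not move let the fingers close. It gives the time, the measured TCP pose, the force and the opening at its end, in the units of the state.
- bot.get_obs(): the state, without advancing time (a new reading comes with each control period).
- bot.read_camera(name): name is "side" or "top" or "wrist"; returns (picture, depth): 400x640x3 uint8, red, green, blue; 400x640 float32, m along the optical axis (not along the pixel's ray), 0 where there is no reading.
- bot.calibration(name): a dict with "fx", "fy", "cx", "cy" (pixels), "D" ([k1, k2, p1, p2, k3] as OpenCV has them; the pictures are not rectified), "extrinsics" (4x4, takes a point from camera to world coordinates). Camera axes: x right, y down, z forward; pixel columns grow to the right and rows downward; lengths in m; the calibration is good to about 2 mm. A picture is of the moment at which its call begins: read the wrist's pose just before it. calibration takes no time and is no camera call; for the wrist camera it gives the pose at the moment of the call.
- bot.hand_in(): hands the job in, once; it reports no verdict.
The state is a dict: "t": time; "q": joint angles; "joint_vel": joint speeds; "joint_torque": joint torques, N m; "eef_pos": TCP position; "tool_rot": TCP orientation; "contact_force": force on the tool from outside, world axes, zero at the start; "torque": the same for the moment, N m; "gripper_width": opening from 0.0 (shut) to 1.0 (fully open).
Only numpy, scipy, OpenCV 4.12 (cv2) and the standard library are available. Lean on these libraries where they do the work, as an engineer would, in place of code of your own. Each camera call takes 0.05 s, during which the arm holds its last target.

## Task

Pick up the drawbar coupler, lower its socket onto the hitch ball of the bench stand with the drawbar lying in the stand's saddle, and push it down gently, keeping hold of it until it is fully home and the brass pin in its top stands up. Only then press its latch lever all the way down, without forcing it, and leave the coupler latched on the stand. Do not disturb the bottle, the spanner and the bush.

Things in the scene. Friction and masses are not known exactly. Their poses are not given: they have to be found in the camera images.
- stand: Grey bench stand, screwed down. Origin: on the bench, vertically below the ball's centre; z up, x from ball to saddle. Foot plate 240 x 90 x 12 mm. The upper part (beam, steel ball of 40 mm diameter on an 18 mm neck, saddle) is clamped rigidly at a height that is NOT measured: the ball's centre is anywhere from 95 to 135 mm above the bench. See it or find it by contact.
- under_saddle (a point): Point on the bench below the saddle, 135 mm along the stand's x. The saddle, part of the stand's upper part, takes the drawbar: a rubber pad 30 mm long in x between upright cheeks 34 mm apart, flared at the top. The pad's top is 22 mm below the ball's centre, the cheeks' tops about level with it.
- socket (a point): Point in the loose drawbar coupler (0.5 to 0.8 kg, lies upright, socket mouth down): where the ball's centre is when fully home, on the socket's axis, 22 mm above the underside. z up; x along the drawbar, away from the head; finally as the stand's x. Socket 42 mm wide, then a hard stop. Coupler and stand bear at most 50 N against each other.
- head (a point): Centre of the coupler's flat-sided aluminium head, to be gripped across y: 15 mm along x from socket, 24 mm above the underside (same axes); near the centre of mass. Head: 92 mm in x, 58 mm wide in y, 48 mm high; the lever's ears and hinge stand on its rear end. Drawbar: 26 x 26 mm, level with the underside, to 180 mm from the socket's axis.
- keepers (a point): Point midway between two spring keepers in the socket's side walls, 13 mm below socket (same axes). The ball must push them apart: they are met about 25 mm before home and resist with up to about 15 N, then, from 13 mm before home, slip under it and draw the coupler on towards the stop with up to 10 N.
- seat_pin (a joint): Brass indicator pin, 9 mm diameter, in the head's flat top over the socket's axis. 0 m = flush (no ball); the ball lifts it over the last 6 mm of travel, to about 0.006 m when fully home.
- lever (a joint): Dark steel latch lever of the coupler, hinged along its y axis, 40 mm along x from socket and 32 mm above it. 0 rad = raised, pointing up and to the drawbar's end at 0.9 rad above level; 0.9 rad = fully down on its stop, level. Stiff: stays where it is left, needs about 5 N at its pad. Its jaw closes under the ball, fully only when the ball is home. Bears at most 45 N.
- lever_pad (a point): Centre of the pressing face of the pad at the lever's free end (26 mm along the lever, 36 mm wide): 100 mm from the hinge along the lever and 8 mm square to it, on its upper side. Moves with the lever; with the lever fully down it lies 140 mm along x from socket and 40 mm above it.
- jug: Blue plastic bottle, diameter 72 mm, 170 mm high; origin at the centre of its underside. Leave it alone.
- spanner: Steel spanner lying on the bench, 190 mm long; origin under its middle. Leave it alone.
- bush: Brass bush (ring), diameter 38 mm, 24 mm high; origin at the centre of its underside. Leave it alone.
There are look-alikes about, which are no part of the job. Leave any red look-alike of the part that bears socket alone.

How it is judged:
On the way, in this order (a step that is already met when the one before it is completed fails the run):
1. the coupler is fully home on the ball, drawbar in the saddle, while the fingers still hold or push it, with the lever still up and untouched (value of joint seat_pin above 0.0042 m and horizontal distance between socket and stand below 0.004 m and angle between socket's own z axis and vertical below 0.06 rad and angle between the x axis of socket and the x axis of stand, either way round below 0.08 rad and x of head in the frame of stand above 0.005 m and value of joint lever below 0.4 rad and contact force between coupler and the fingers above 1 N and contact force between lever and the fingers below 0.2 N), for 0.15 s.
2. the lever is pressed fully down with the coupler home (value of joint seat_pin above 0.0042 m and horizontal distance between socket and stand below 0.004 m and angle between socket's own z axis and vertical below 0.06 rad and angle between the x axis of socket and the x axis of stand, either way round below 0.08 rad and x of head in the frame of stand above 0.005 m and value of joint lever above 0.83 rad), for 0.2 s.
At the end, for the whole second after the job is handed in: The coupler is fully home on the ball (pin raised more than 4.2 mm, socket axis within 4 mm of the ball's, level within 0.06 rad, drawbar within 0.08 rad of the stand's direction pointing to the saddle's side), its lever is down past 0.83 of 0.9 rad, and it rests there (all of step 2 and linear speed of coupler below 0.02 m/s); the robot touches nothing.
It fails at once if coupler and stand pressed together with more than 50 N (contact force between coupler and stand above 50 N).
It fails at once if the lever is forced with more than 45 N (contact force between lever and the fingers above 45 N).
It fails at once if the bottle, the spanner or the bush is moved more than 15 mm (distance of any of jug, spanner, bush from where it was at the start of the episode above 0.015 m).
It also fails if it takes over 72 s, if anything falls off the work surface, if the arm or the gripper's body presses on something with over 40 N, if the wrist force passes 120 N, or if a joint passes its speed limit or range.

## Working session

There is one attempt and no reset: what is moved stays moved. The work goes in short steps, Python scripts to look and compute and a shell command to move; the robot and the scene stay as the last step left them, time stands still between calls to the robot, and variables do not carry over. Pictures are saved under pics/ and viewed, and the job is handed in when it is done.

```bash
ls; mkdir -p pics
python3 - <<'E'
from station import bot
import cv2,numpy as np
o=bot.get_obs();print({k:np.round(v,3).tolist() for k,v in o.items()})
for n in ["top","side","wrist"]:
    p,d=bot.read_camera(n);np.savez(f"pics/{n}0.npz",p=p,d=d,**{k:np.array(v) for k,v in bot.calibration(n).items()})
    cv2.imwrite(f"pics/{n}0.png",p[:,:,::-1]);c=bot.calibration(n);print(n,c['fx'],c['cx'],c['cy'],c['D'],np.round(c['extrinsics'],3).tolist())
E
```

```text
pics
{'t': 0.0, 'q': [-1.304, 0.478, 0.022, 1.556, -0.012, 1.109, -0.083], 'joint_vel': [-0.001, -0.001, 0.0, -0.0, 0.0, -0.0, -0.0], 'joint_torque': [-0.001, -59.645, 1.608, -28.119, 0.012, 0.009, 0.0], 'eef_pos': [0.247, 0.628, 0.244], 'tool_rot': [-0.0, 0.186, 0.982, -0.001], 'contact_force': [0.074, 0.698, 0.971], 'torque': [-0.02, -0.051, -0.085], 'gripper_width': 1.002}
top 462.52837422270795 314.8893275290191 203.18652477821922 [-0.09745386  0.          0.          0.          0.        ] [[0.008, -0.997, 0.074, 0.485], [-1.0, -0.008, -0.005, -0.01], [0.006, -0.074, -0.997, 1.473], [0.0, 0.0, 0.0, 1.0]]
side 436.2860058817539 323.9265395043824 201.9584276982522 [-0.06351621  0.          0.          0.          0.        ] [[0.885, -0.319, 0.339, 0.213], [-0.465, -0.576, 0.672, -0.773], [-0.019, -0.753, -0.658, 0.877], [0.0, 0.0, 0.0, 1.0]]
wrist 342.46753833657306 312.7930200181167 205.07956785669413 [-0.03268604  0.          0.          0.          0.        ] [[0.366, 0.892, 0.264, 0.179], [0.931, -0.35, -0.105, 0.654], [-0.001, 0.284, -0.959, 0.373], [0.0, 0.0, 0.0, 1.0]]
```

View pics/top0.png

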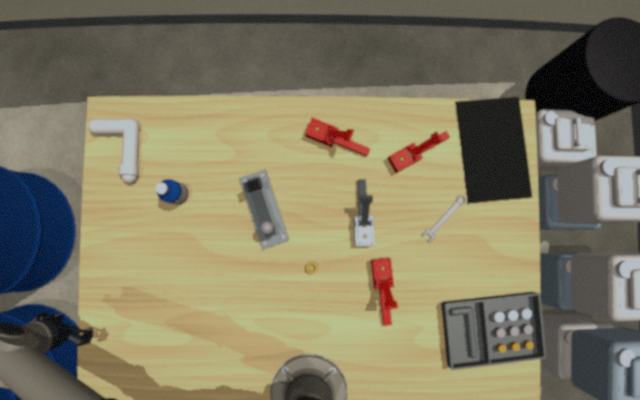

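View pics/side0.png

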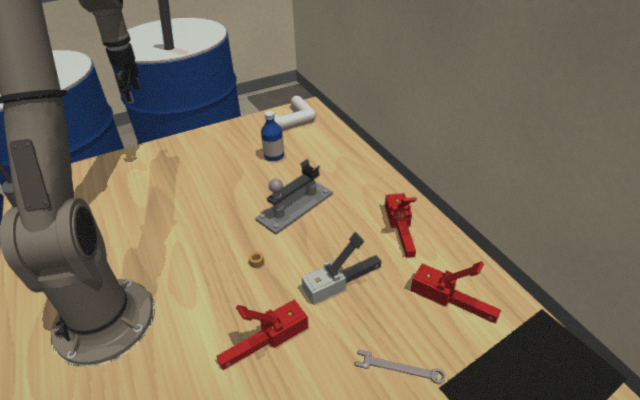

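View pics/wrist0.png

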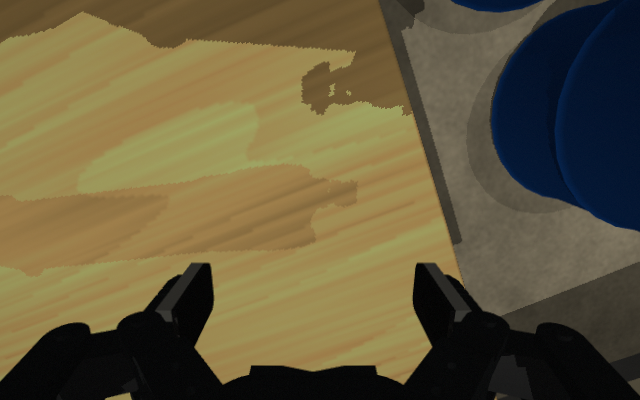

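Run:
```python
import cv2,numpy as np
t=cv2.imread("pics/top0.png");s=cv2.imread("pics/side0.png")
a=cv2.resize(t[165:260,230:390],None,fx=5,fy=5,interpolation=cv2.INTER_CUBIC)
cv2.imwrite("pics/ctop.png",a)
a=cv2.resize(s[150:310,240:400],None,fx=3.7,fy=3.7,interpolation=cv2.INTER_CUBIC)
cv2.imwrite("pics/cside.png",a)
```

```text
(no output)
```

View pics/ctop.png

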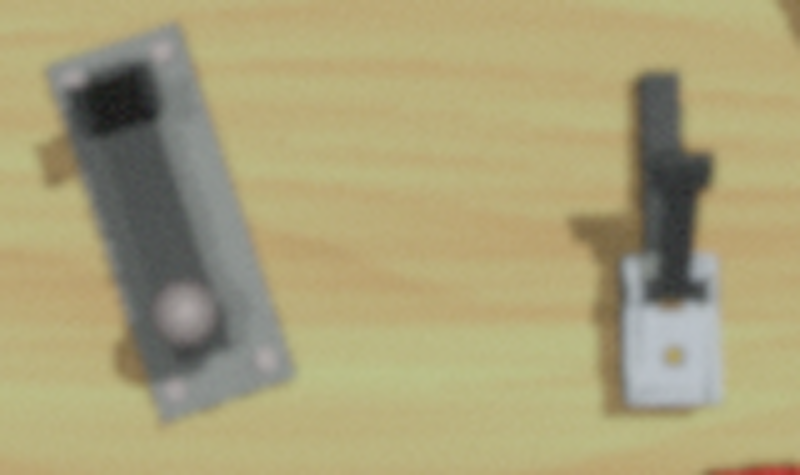

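View pics/cside.png

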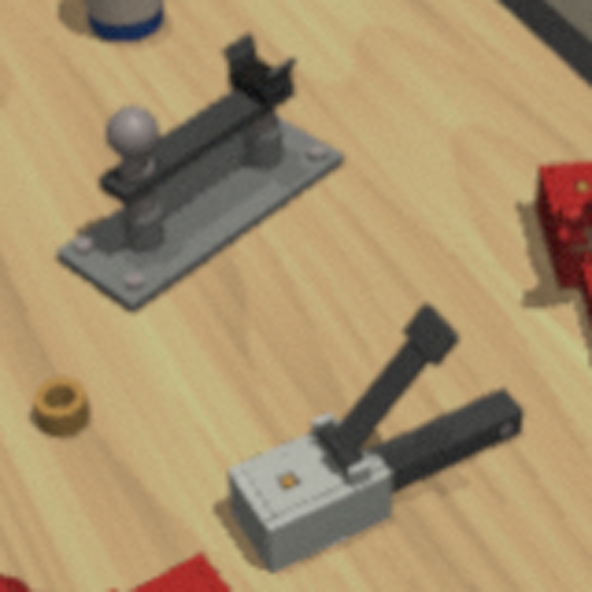

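```bash
cat > h.py <<'E'
import cv2,numpy as np
def load(n):
    f=np.load(f"pics/{n}.npz");return f
def K(f): return np.array([[f['fx'],0,f['cx']],[0,f['fy'],f['cy']],[0,0,1.]],float)
def ray(f,uv):
    uv=np.array(uv,float).reshape(-1,1,2)
    x=cv2.undistortPoints(uv,K(f),np.array(f['D'],float)).reshape(-1,2)
    d=np.c_[x,np.ones(len(x))]@f['extrinsics'][:3,:3].T
    return f['extrinsics'][:3,3],d
def plane(f,uv,z):
    o,d=ray(f,uv);return o+d*((z-o[2])/d[:,2])[:,None]
def tri(rs):
    A=np.zeros((3,3));b=np.zeros(3)
    for o,d in rs:
        d=d.ravel()/np.linalg.norm(d);P=np.eye(3)-np.outer(d,d);A+=P;b+=P@o
    x=np.linalg.solve(A,b);return x,[np.linalg.norm(np.cross(x-o,d.ravel()/np.linalg.norm(d))) for o,d in rs]
def proj(f,P):
    E=np.linalg.inv(f['extrinsics']);r,_=cv2.Rodrigues(E[:3,:3])
    return cv2.projectPoints(np.array(P,float).reshape(-1,1,3),r,E[:3,3],K(f),np.array(f['D'],float))[0].reshape(-1,2)
def pts3(f,m):
    v,u=np.nonzero(m&(f['d']>0));o,d=ray(f,np.c_[u,v]);return o+d*f['d'][v,u][:,None]
E
python3 - <<'E'
from h import *
t=load('top0');s=load('side0')
# ball
for name,a,b in [('ball',(266.5,227.5),(275.7,185.5))]:
    print(name,*tri([ray(t,a),ray(s,b)]))
# pin
print('pin',plane(t,(364.6,236),.048),plane(s,(317.8,279.8),.048),tri([ray(t,(364.6,236)),ray(s,(317.8,279.8))]))
hsv=cv2.cvtColor(t['p'],cv2.COLOR_RGB2HSV)
m=np.zeros((400,640),bool);m[205:255,345:385]=1
m&=(hsv[...,1]<60)&(hsv[...,2]>140)
c=max(cv2.findContours(m.astype(np.uint8),0,2)[0],key=cv2.contourArea)
w=plane(t,c.reshape(-1,2),.048)
r=cv2.minAreaRect((w[:,:2]*1000).astype(np.float32));print('head',r)
P=pts3(t,m);print('z head',np.median(P[:,2]))
m=np.zeros((400,640),bool);m[165:252,238:290]=1
m&=(hsv[...,1]<75)
c=max(cv2.findContours(m.astype(np.uint8),0,2)[0],key=cv2.contourArea)
w=plane(t,c.reshape(-1,2),.012)
r=cv2.minAreaRect((w[:,:2]*1000).astype(np.float32));print('foot',r)
m=np.zeros((400,640),bool);m[222:234,261:273]=1
P=pts3(t,m);print('ball depth z top',np.percentile(P[:,2],[50,80,90,95,99]))
m[:]=0;m[184:202,357:369]=1
# drawbar dark
m&=(hsv[...,2]<80);P=pts3(t,m);print(np.round(np.percentile(P[:,2],[10,50,90]),3))
for n,uv in [('bush',(311,268)),('jug',(172,191)),]:print(n,plane(t,uv,.024))
for uv in [(427,237),(463,199)]:print('spanner',plane(t,uv,.005))
E
```

```text
ball [0.51502801 0.12332165 0.12286761] [np.float64(0.001602394427437953), np.float64(0.0016023944274379087)]
pin [[ 0.49122322 -0.17096108  0.048     ]] [[ 0.49445535 -0.17047006  0.048     ]] (array([ 0.49252216, -0.17128906,  0.04978195]), [np.float64(0.0014078907627785636), np.float64(0.0014078907627785603)])
head ((508.25811767578125, -172.02606201171875), (95.48709869384766, 61.72909927368164), 0.31468647718429565)
z head 0.04700536106444231
foot ((572.341796875, 140.7877655029297), (253.8988800048828, 101.55664825439453), 18.5989990234375)
ball depth z top [0.13529427 0.13973976 0.14175981 0.14255605 0.14446715]
[0.025 0.133 0.139]
bush [[ 0.39062903 -0.00667375  0.024     ]]
jug [[0.62824606 0.43618313 0.024     ]]
spanner [[ 0.48923391 -0.37567621  0.005     ]]
spanner [[ 0.61183724 -0.49454532  0.005     ]]
```

```bash
cat >> h.py <<'E'
def Rt(phi):
    c,s=np.cos(np.radians(phi)),np.sin(np.radians(phi));return np.array([[c,s,0],[s,-c,0],[0,0,-1.]])
def state():
    from station import bot
    from scipy.spatial.transform import Rotation as R
    o=bot.get_obs();q=o['tool_rot'];return o,np.array(o['eef_pos']),R.from_quat([q[1],q[2],q[3],q[0]]).as_matrix()
def go(p,phi):
    from scipy.spatial.transform import Rotation as R
    o,e,M=state();print('shift tool mm',np.round(M.T@(np.array(p)-e)*1000,1),'turn deg',np.round(R.from_matrix(M.T@Rt(phi)).as_rotvec(degrees=True),2))
def rep():
    o,e,M=state();print('t%.2f'%o['t'],'p',np.round(e,4),'phi %.2f'%np.degrees(np.arctan2(M[1,0],M[0,0])),'z',np.round(M[:,2],3),'F',np.round(o['contact_force'],1),'T',np.round(o['torque'],2),'w %.3f'%o['gripper_width'],'q',np.round(o['q'],2))
def snap(n,cam='wrist'):
    from station import bot
    c=bot.calibration(cam);o,e,M=state();p,d=bot.read_camera(cam)
    np.savez(f"pics/{n}.npz",p=p,d=d,e=e,M=M,**{k:np.array(v) for k,v in c.items()});cv2.imwrite(f"pics/{n}.png",p[:,:,::-1])
E
python3 - <<'E'
from h import *
t=load('top0')
a=plane(t,(361.7,180.6),.026);print(a)
print(np.degrees(np.arctan2(a[0,1]+.1713,a[0,0]-.4925)))
go([.515,.123,.245],198.5)
E
```

```text
[[ 0.66554032 -0.16431473  0.026     ]]
2.311654559246749
shift tool mm [-4.342e+02 -3.716e+02  1.000e-01] turn deg [-8.000e-02 -2.000e-02 -3.997e+01]
```

```bash
python3 -m crank '[[[-0.02,-0.017,0],[0,0,0],0.0854],[[-0.04,-0.034,0],[0,0,0],0.0854],[[-0.043,-0.037,0],[0,0,0],0.0854],[[-0.043,-0.037,0],[0,0,0],0.0854],[[-0.043,-0.037,0],[0,0,0],0.0854],[[-0.043,-0.037,0],[0,0,0],0.0854],[[-0.043,-0.037,0],[0,0,0],0.0854],[[-0.043,-0.037,0],[0,0,0],0.0854],[[-0.04,-0.034,0],[0,0,0],0.0854],[[-0.03,-0.025,0],[0,0,0],0.0854]]'
python3 -c "
from h import *
rep();go([.515,.123,.245],198.5)"
```

```text
t: 1.4
eef_pos: [0.4874, 0.1746, 0.2453]
tool_rot: [0.0, 0.187, 0.982, -0.0]
contact_force: [0.4, 0.6, -0.0]
gripper_width: 1.003
t1.40 p [0.4874 0.1746 0.2453] phi 158.40 z [ 0. -0. -1.] F [ 0.4  0.6 -0. ] T [-0.02 -0.03 -0.02] w 1.003 q [-0.66  0.22  0.23  1.94 -0.06  0.99  0.79]
shift tool mm [-44.7 -37.8   0.3] turn deg [-2.00e-02  1.00e-02 -4.01e+01]
```

```bash
python3 -m crank '[[[-0.0225,-0.019,0],[0,0,0],0.0854],[[-0.022,-0.019,0],[0,0,0],0.0854],[[0,0,0],[0,0,-10],0.0854],[[0,0,0],[0,0,-10],0.0854],[[0,0,0],[0,0,-10],0.0854],[[0,0,0],[0,0,-10],0.0854],[[0,0,0],[0,0,0],0.0854]]'
python3 -c "
from h import *
snap('w1');rep();go([.515,.123,.245],198.5);f=load('w1');print(proj(f,[.515,.123,.123]))"
```

```text
t: 2.28
eef_pos: [0.514, 0.1254, 0.2451]
tool_rot: [-0.0, -0.16, 0.987, 0.0]
contact_force: [0.1, 1.0, -0.4]
gripper_width: 0.997
t2.33 p [0.514  0.1253 0.2451] phi -161.69 z [-0. -0. -1.] F [ 0.3  1.4 -0.2] T [-0.03  0.01 -0.07] w 1.000 q [-0.49  0.24  0.16  1.91 -0.04  1.    1.58]
shift tool mm [-0.2 -2.5  0.1] turn deg [ 0.01 -0.02 -0.19]
[[310.04964181 203.7047869 ]]
```

View pics/w1.png

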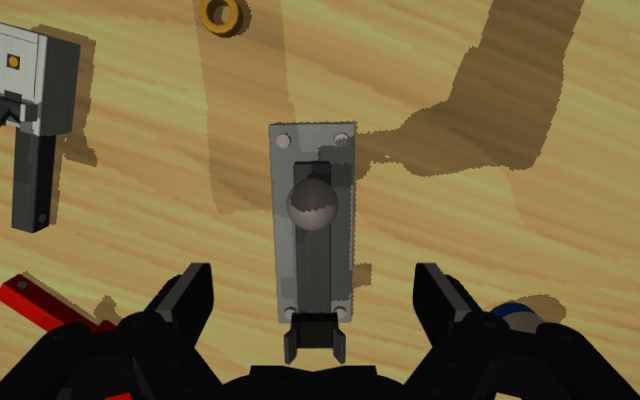

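Run:
```python
from h import *
from scipy.optimize import least_squares
f=load('w1')
m=np.zeros((400,640),bool);m[170:240,280:345]=1
P=pts3(f,m)
b=np.array([.515,.123,.123])
P=P[(P[:,2]>.126)]
r=least_squares(lambda x:np.linalg.norm(P-x,axis=1)-.02,b,loss='soft_l1',f_scale=.001);print('sphere',r.x,len(P),np.std(r.fun))
q=proj(f,[r.x]);print(q)
# silhouette by depth
m=np.zeros((400,640),np.uint8);m[170:240,280:345]=1
v,u=np.nonzero(m);o,d=ray(f,np.c_[u,v]);Z=(o+d*f['d'][v,u][:,None])[:,2]
m[v,u]=(Z>.112);c=max(cv2.findContours(m,0,2)[0],key=cv2.contourArea);print(cv2.minEnclosingCircle(c),cv2.boundingRect(c))
# bolts & foot corners
for z,pp in [(.016,[(283,141),(341,139.5),(290,312),(340,313)])]:
    w=plane(f,pp,z);print(np.round(w,4));A=w[:2].mean(0);B=w[2:].mean(0);print(A,B,np.degrees(np.arctan2(*(B-A)[[1,0]])))
cv2.imwrite("pics/w1c.png",cv2.resize(f['p'][110:380,240:380,::-1],None,fx=2.2,fy=2.2,interpolation=cv2.INTER_CUBIC))
a=cv2.resize(f['p'][0:240,0:120,::-1],None,fx=2.5,fy=2.5);cv2.imwrite("pics/w1d.png",a)
```

```text
sphere [0.51561859 0.12451226 0.12188649] 1994 0.0005007544650929394
[[311.67704803 204.63040362]]
((311.6221008300781, 204.67442321777344), 26.04509925842285) (286, 179, 52, 52)
[[0.4896 0.0843 0.016 ]
 [0.4692 0.1407 0.016 ]
 [0.6817 0.1519 0.016 ]
 [0.6639 0.2096 0.016 ]]
[0.47939931 0.11252149 0.016     ] [0.6728171  0.18076781 0.016     ] 19.43508652730475
```

View pics/w1c.png

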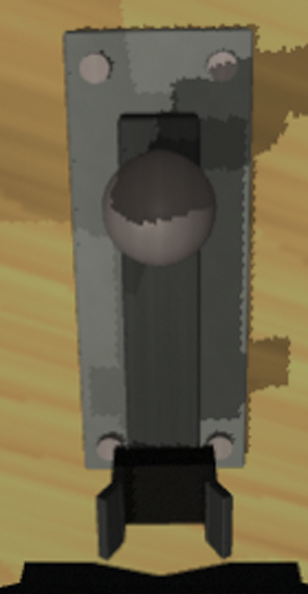

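Run:
```python
from h import *
f=load('w1');b=np.array([.5156,.1245])
for uv,z in [((240+165/2.2,110+500/2.2),.1),((240+163.5/2.2,110+455/2.2),.1),((240+165.5/2.2,110+553/2.2),.115)]:
    w=plane(f,uv,z)[0];d=w[:2]-b;print(w,np.hypot(*d),np.degrees(np.arctan2(d[1],d[0])))
go([.5075,-.171,.25],181.5)
```

```text
[0.64509442 0.17083747 0.1       ] 0.13753532428253515 19.688921810946585
[0.62390873 0.16305495 0.1       ] 0.1149663628705567 19.59434364443563
[0.65908195 0.17564944 0.115     ] 0.152326412709313 19.62048647979162
shift tool mm [  99.2 -279.3   -4.9] turn deg [ 0.   -0.02 16.81]
```

View pics/w1d.png

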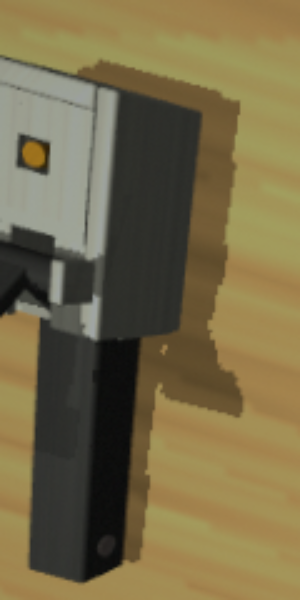

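```bash
python3 -m crank '[[[0.01,-0.03,0],[0,0,0],0.0854],[[0.02,-0.056,0],[0,0,0],0.0854],[[0.02,-0.056,0],[0,0,0],0.0854],[[0.02,-0.056,0],[0,0,0],0.0854],[[0.02,-0.056,0],[0,0,0],0.0854],[[0.01,-0.025,-0.005],[0,0,0],0.0854],[[0,0,0],[0,0,8.4],0.0854],[[0,0,0],[0,0,8.4],0.0854],[[0,0,0],[0,0,0],0.0854],[[0,0,0],[0,0,0],0.0854]]'
python3 -c "
from h import *
snap('w2');rep();f=load('w2');print(proj(f,[.4925,-.171,.048]))"
```

```text
t: 3.58
eef_pos: [0.508, -0.1706, 0.2503]
tool_rot: [-0.0, -0.016, 1.0, -0.0]
contact_force: [-0.9, -0.0, -0.8]
gripper_width: 0.994
t3.62 p [ 0.508  -0.1706  0.2503] phi -178.19 z [-0.  0. -1.] F [-0.2  0.4  0.2] T [ 0.04  0.06 -0.05] w 1.000 q [-0.11  0.25  0.38  1.9  -0.11  1.01  1.92]
[[313.5295186 164.9909463]]
```

View pics/w2.png

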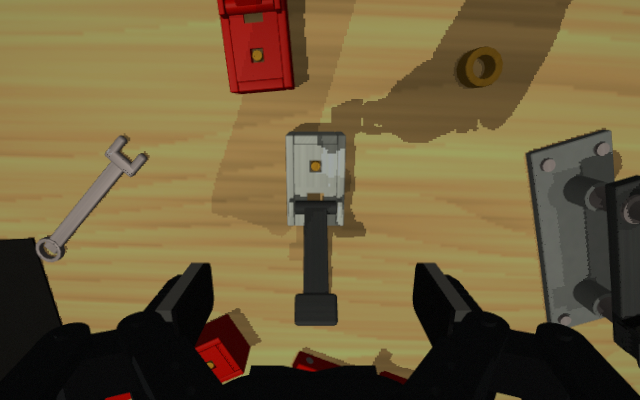

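Run:
```python
from h import *
f=load('w2')
hsv=cv2.cvtColor(f['p'],cv2.COLOR_RGB2HSV)
m=np.zeros((400,640),bool);m[155:178,305:327]=1
m&=(hsv[...,1]>150)&(hsv[...,2]>100)
v,u=np.nonzero(m);pp=(u.mean(),v.mean());print(len(u),pp,plane(f,pp,.048))
# head region by depth z>.035
v,u=np.mgrid[120:240,270:370].reshape(2,-1);o,d=ray(f,np.c_[u,v]);Z=(o+d*f['d'][v,u][:,None])[:,2]
k=(Z>.044)&(Z<.051);m=np.zeros((400,640),np.uint8);m[v[k],u[k]]=1
c=max(cv2.findContours(m,0,2)[0],key=cv2.contourArea);w=plane(f,c.reshape(-1,2),.048)
print(cv2.minAreaRect((w[:,:2]*1000).astype(np.float32)))
cv2.imwrite("pics/w2c.png",cv2.resize(f['p'][120:340,260:370,::-1],None,fx=2.7,fy=2.7,interpolation=cv2.INTER_CUBIC))
```

```text
68 (np.float64(315.05882352941177), np.float64(165.97058823529412)) [[ 0.49341577 -0.16947684  0.048     ]]
((509.0767822265625, -169.1269989013672), (90.92929077148438, 57.84387969970703), 1.8389142751693726)
```

View pics/w2c.png

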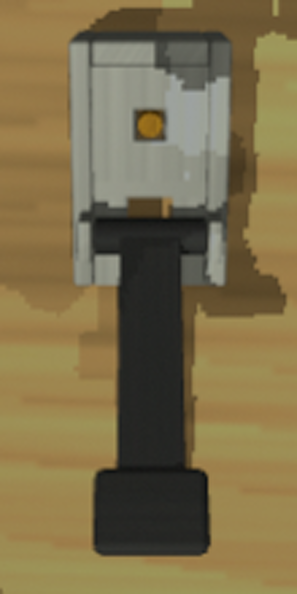

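```bash
python3 -c "
from h import *
go([.4954,-.1694,.022],181.84)"
```

```text
shift tool mm [ 12.5   1.6 228.3] turn deg [ 0.   -0.   -0.03]
```

```bash
python3 -m crank '[[[0.0125,0.0016,0],[0,0,0],0.0854],[[0,0,0.04],[0,0,0],0.0854],[[0,0,0.05],[0,0,0],0.0854],[[0,0,0.05],[0,0,0],0.0854],[[0,0,0.03],[0,0,0],0.0854],[[0,0,0],[0,0,0],0.0854]]'
python3 -c "
from h import *
snap('w3');rep();go([.4954,-.1694,.022],181.84)"
```

```text
t: 4.38
eef_pos: [0.4931, -0.1692, 0.0787]
tool_rot: [-0.002, -0.015, 1.0, 0.0]
contact_force: [-0.6, -1.0, 1.4]
gripper_width: 1.0
t4.42 p [ 0.4945 -0.1696  0.0802] phi -178.28 z [-0.002  0.    -1.   ] F [-0.2 -0.1  1.6] T [ 0.   -0.01  0.01] w 1.002 q [-0.04  0.47  0.31  2.07 -0.24  0.64  2.03]
shift tool mm [-1.   0.2 58.2] turn deg [ 0.02 -0.1  -0.12]
```

View pics/w3.png

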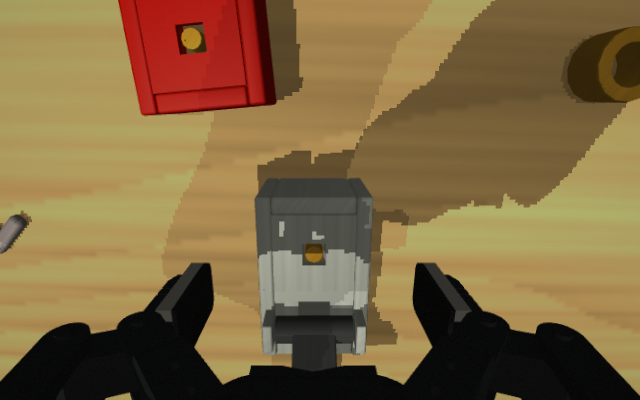

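```bash
python3 -m crank '[[[0,0,0.02],[0,0,0],0.0854],[[0,0,0.018],[0,0,0],0.0854],[[0,0,0.01],[0,0,0],0.0854],[[0,0,0],[0,0,0],0.0854]]'
python3 -c "
from h import *
snap('w4');rep();f=load('w4')
hsv=cv2.cvtColor(f['p'],cv2.COLOR_RGB2HSV)
go([.4954,-.1694,.022],181.84)"
```

```text
t: 4.92
eef_pos: [0.4951, -0.1696, 0.032]
tool_rot: [-0.0, -0.015, 1.0, 0.0]
contact_force: [1.0, -0.4, -0.5]
gripper_width: 0.999
t4.97 p [ 0.4954 -0.1697  0.0324] phi -178.28 z [-0.  0. -1.] F [-0.1  0.2  0.6] T [ 0.02 -0.04 -0.01] w 1.000 q [-0.    0.56  0.27  2.08 -0.28  0.54  2.07]
shift tool mm [ 0.   0.3 10.4] turn deg [ 0.   -0.   -0.12]
```

View pics/w4.png

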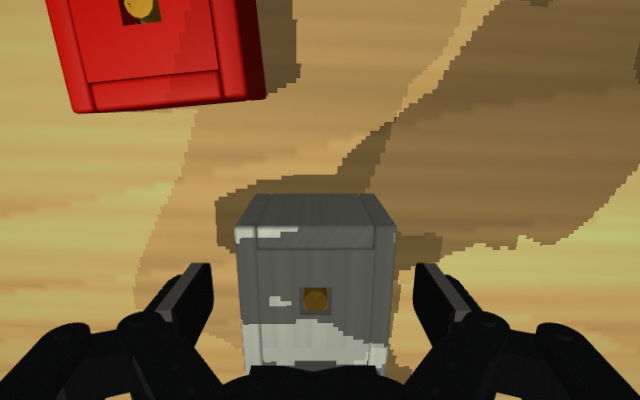

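```bash
python3 -m crank '[[[0,0,0.008],[0,0,0],0.0854],[[0,0,0],[0,0,0],0.0854],[[0,0,0],[0,0,0],0.05],[[0,0,0],[0,0,0],0.05],[[0,0,0],[0,0,0],0.05],[[0,0,0],[0,0,0],0.05],[[0,0,0],[0,0,0],0.05],[[0,0,0],[0,0,0],0.05]]' 80
python3 -c "
from h import *
rep()"
```

```text
t: 5.98
eef_pos: [0.4956, -0.1694, 0.0248]
tool_rot: [0.0, -0.015, 1.0, 0.0]
contact_force: [-2.1, 1.0, 5.0]
gripper_width: 0.669
t5.97 p [ 0.4956 -0.1694  0.0248] phi -178.27 z [ 0.  0. -1.] F [-2.1  1.   5. ] T [0.33 0.27 0.07] w 0.669 q [ 0.    0.57  0.26  2.08 -0.28  0.52  2.07]
```

```bash
python3 -m crank '[[[0,0,0],[0,0,0],0.03],[[0,0,-0.01],[0,0,0],0.03],[[0,0,-0.02],[0,0,0],0.03],[[0,0,-0.04],[0,0,0],0.03],[[0,0,-0.05],[0,0,0],0.03],[[0,0,-0.05],[0,0,0],0.03],[[0,0,-0.03],[0,0,0],0.03],[[0,0,0],[0,0,0],0.03],[[0,0,0],[0,0,0],0.03]]' 90
python3 -c "
from h import *
rep();snap('w5');snap('s5','side')
go([.5156,.1245,.2255],199.6)"
```

```text
t: 7.1
eef_pos: [0.4939, -0.1691, 0.2225]
tool_rot: [-0.002, -0.015, 1.0, 0.0]
contact_force: [-0.6, 0.7, -6.6]
gripper_width: 0.664
t7.10 p [ 0.4939 -0.1691  0.2225] phi -178.27 z [-0.003  0.001 -1.   ] F [-0.6  0.7 -6.6] T [ 0.05  0.22 -0.01] w 0.664 q [-0.12  0.26  0.4   1.96 -0.12  0.94  1.94]
shift tool mm [-30.6 292.9  -3.2] turn deg [  0.08  -0.23 -17.87]
```

View pics/w5.png

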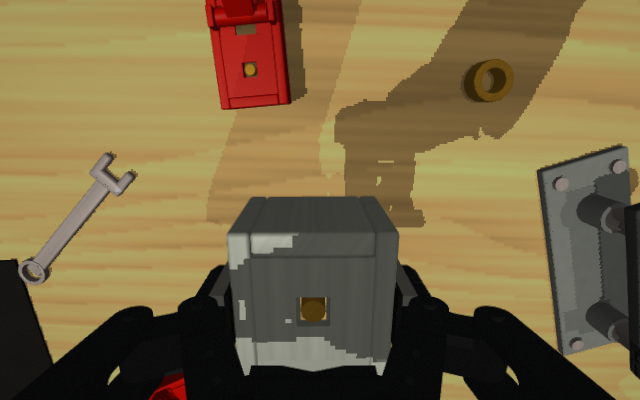

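View pics/s5.png

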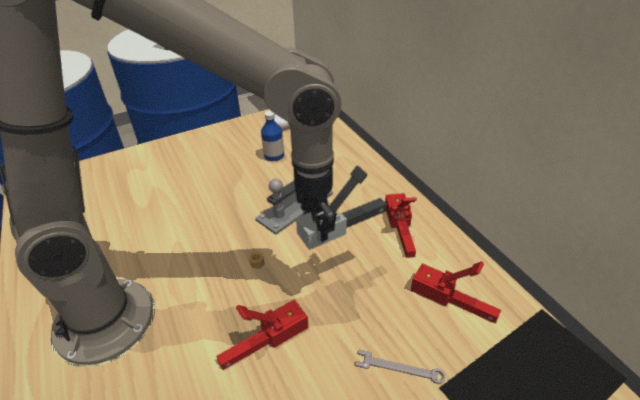

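Run:
```python
from h import *
f=load('w5');hsv=cv2.cvtColor(f['p'],cv2.COLOR_RGB2HSV)
m=np.zeros((400,640),bool);m[295:325,298:330]=1
m&=(hsv[...,1]>150)&(hsv[...,2]>60)
v,u=np.nonzero(m);pp=(u.mean(),v.mean());print(len(u),pp)
w=plane(f,pp,f['e'][2]+.0232)[0];print('pin tool',f['M'].T@(w-f['e'])*1000)
m[:]=0;m[265:290,255:375]=1;m[330:355,260:365]=1
P=pts3(f,m);L=(P-f['e'])@f['M'];
k=abs(L[:,2]-np.median(L[:,2]))<.01;L=L[k]
A=np.c_[L[:,:2],np.ones(len(L))];c=np.linalg.lstsq(A,L[:,2],rcond=None)[0];print('plane in tool',c,'deg',np.degrees(c[:2]),'med z',np.median(L[:,2]))
```

```text
434 (np.float64(312.5184331797235), np.float64(310.2142857142857))
pin tool [  2.58871998  -0.8451148  -23.19216261]
plane in tool [-0.00071088  0.00154125 -0.02332159] deg [-0.04073037  0.0883073 ] med z -0.023325724808468645
```

Run:
```python
from h import *
t=np.array([.5156,.1245,.2225])-Rt(199.6)@np.array([.0025,-.00085,0]);print(t);go(t,199.6)
```

```text
[0.51767001 0.12613938 0.2225    ]
shift tool mm [-3.270e+01  2.944e+02 -2.000e-01] turn deg [  0.08  -0.23 -17.87]
```

```bash
python3 -m crank '[[[-0.003,0.025,0],[0,0,0],0.03],[[-0.005,0.045,0],[0,0,0],0.03],[[-0.005,0.05,0],[0,0,0],0.03],[[-0.005,0.05,0],[0,0,0],0.03],[[-0.005,0.05,0],[0,0,0],0.03],[[-0.005,0.045,0],[0,0,0],0.03],[[-0.004,0.029,0],[0,0,0],0.03],[[0,0,0],[0,0,-9],0.03],[[0,0,0],[0,0,-8.9],0.03],[[0,0,0],[0,0,0],0.03]]' 90
python3 -c "
from h import *
rep();go([.51767,.12614,.18],199.6)"
```

```text
t: 8.45
eef_pos: [0.5177, 0.1249, 0.2227]
tool_rot: [-0.002, -0.17, 0.986, -0.0]
contact_force: [0.8, 0.1, -7.1]
gripper_width: 0.665
t8.45 p [0.5177 0.1249 0.2227] phi -160.46 z [-0.003 -0.001 -1.   ] F [ 0.8  0.1 -7.1] T [-0.11  0.1   0.04] w 0.665 q [-0.51  0.27  0.19  1.93 -0.06  0.95  1.62]
shift tool mm [-0.5  1.2 42.7] turn deg [-0.   -0.18 -0.06]
```

```bash
python3 -m crank '[[[-0.0005,0.0012,0.01],[0,-0.18,0],0.03],[[0,0,0.02],[0,0,0],0.03],[[0,0,0.012],[0,0,0],0.03],[[0,0,0],[0,0,0],0.03],[[0,0,0],[0,0,0],0.03]]'
python3 -c "
from h import *
rep();go([.51767,.12614,.18],199.6);snap('s6','side');snap('t6','top')
for n in ['s6','t6']:
    f=load(n);print(proj(f,[.5156,.1245,.1219]))
    x=[240,300] if n=='s6' else [250,190]
    u,v=(np.array(proj(f,[.54,.13,.15])[0])).astype(int)
    cv2.imwrite('pics/'+n+'c.png',cv2.resize(f['p'][max(0,v-70):v+70,u-80:u+80,::-1],None,fx=4,fy=4,interpolation=cv2.INTER_CUBIC))
"
```

```text
t: 9.07
eef_pos: [0.5191, 0.1267, 0.1827]
tool_rot: [0.002, -0.17, 0.985, 0.0]
contact_force: [0.8, 0.4, -6.7]
gripper_width: 0.668
t9.07 p [0.5191 0.1267 0.1827] phi -160.41 z [ 0.004  0.001 -1.   ] F [ 0.8  0.4 -6.7] T [-0.06  0.11  0.04] w 0.668 q [-0.51  0.32  0.18  1.97 -0.07  0.86  1.63]
shift tool mm [1.5 0.  2.6] turn deg [-0.    0.22 -0.01]
[[275.17624659 185.5299738 ]]
[[266.32203547 226.79117668]]
```

View pics/s6c.png

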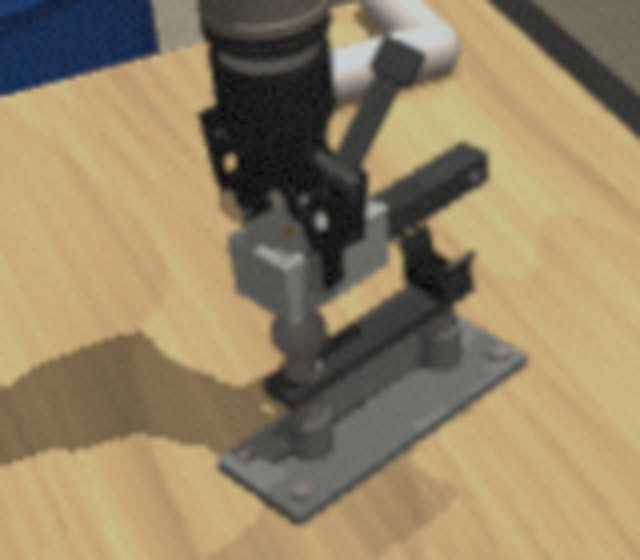

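View pics/t6c.png

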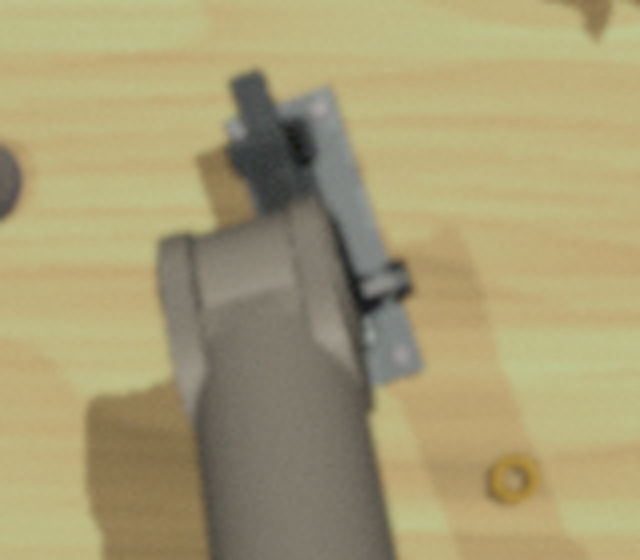

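```bash
python3 -m crank '[[[0,0,0],[0,0,0],0.03],[[0,0,0],[0,0,0],0.03]]'
python3 -c "
from h import *
rep();go([.51767,.12614,.172],199.6)"
```

```text
t: 9.43
eef_pos: [0.5189, 0.1266, 0.1826]
tool_rot: [0.002, -0.17, 0.985, 0.0]
contact_force: [-0.3, 0.1, -6.9]
gripper_width: 0.666
t9.43 p [0.5189 0.1266 0.1826] phi -160.38 z [ 0.004  0.001 -1.   ] F [-0.3  0.1 -6.9] T [-0.03  0.17  0.01] w 0.666 q [-0.51  0.32  0.18  1.97 -0.07  0.86  1.63]
shift tool mm [ 1.3 -0.  10.6] turn deg [0.   0.22 0.02]
```

```bash
python3 -m crank '[[[0.0013,0,0.005],[0,0.22,0],0.03],[[0,0,0.005],[0,0,0],0.03],[[0,0,0],[0,0,0],0.03]]'
python3 -c "
from h import *
rep();go([.51767,.12614,.172],199.6)"
```

```text
t: 9.8
eef_pos: [0.517, 0.126, 0.1716]
tool_rot: [-0.001, -0.17, 0.985, -0.0]
contact_force: [-0.3, 0.0, -6.5]
gripper_width: 0.664
t9.80 p [0.517  0.126  0.1716] phi -160.37 z [-0.002 -0.001 -1.   ] F [-0.3  0.  -6.5] T [-0.02  0.12 -0.  ] w 0.664 q [-0.5   0.33  0.18  1.98 -0.08  0.84  1.63]
shift tool mm [-0.7 -0.1 -0.4] turn deg [-0.   -0.12  0.03]
```

Now down in small steps, watching the force.

```bash
python3 -m crank '[[[-0.0005,0,0.003],[0,0,0],0.03],[[0,0,0.003],[0,0,0],0.03],[[0,0,0],[0,0,0],0.03]]'
python3 -c "
from h import *
rep();go([.51767,.12614,.1247],199.6)"
python3 -m crank '[[[0,0,0.002],[0,0,0],0.03],[[0,0,0.002],[0,0,0],0.03],[[0,0,0],[0,0,0],0.03]]'
python3 -c "
from h import *
rep();go([.51767,.12614,.1247],199.6)"
```

```text
t: 10.18
eef_pos: [0.5177, 0.1263, 0.166]
tool_rot: [-0.001, -0.17, 0.985, -0.0]
contact_force: [0.3, -0.3, -8.0]
gripper_width: 0.67
t10.18 p [0.5177 0.1263 0.166 ] phi -160.37 z [-0.001 -0.    -1.   ] F [ 0.3 -0.3 -8. ] T [-0.06  0.17  0.04] w 0.670 q [-0.5   0.34  0.18  1.98 -0.08  0.83  1.63]
shift tool mm [ 0.1 -0.1 41.3] turn deg [ 0.   -0.08  0.03]
t: 10.55
eef_pos: [0.5178, 0.1263, 0.1621]
tool_rot: [-0.001, -0.17, 0.985, -0.0]
contact_force: [-0.2, 0.8, -7.5]
gripper_width: 0.666
t10.55 p [0.5178 0.1263 0.1621] phi -160.37 z [-0.001 -0.    -1.   ] F [-0.2  0.8 -7.5] T [-0.08  0.17 -0.04] w 0.666 q [-0.5   0.35  0.18  1.98 -0.08  0.82  1.64]
shift tool mm [ 0.1 -0.1 37.4] turn deg [ 0.   -0.06  0.03]
```

```bash
for i in 1 2 3; do python3 -m crank '[[[0,0,0.0015],[0,0,0],0.03],[[0,0,0.0015],[0,0,0],0.03],[[0,0,0],[0,0,0],0.03]]' >/dev/null
python3 -c "
from h import *
rep();go([.51767,.12614,.1247],199.6)"; done
```

```text
t10.93 p [0.5178 0.1263 0.1591] phi -160.37 z [-0.001 -0.    -1.   ] F [-0.3 -0.3 -6.1] T [-0.04  0.12  0.01] w 0.666 q [-0.5   0.35  0.18  1.99 -0.08  0.81  1.64]
shift tool mm [ 0.2 -0.1 34.4] turn deg [-0.   -0.06  0.03]
t11.30 p [0.5178 0.1263 0.1561] phi -160.37 z [-0.001 -0.    -1.   ] F [ 0.1 -0.1 -7. ] T [-0.06  0.12  0.08] w 0.668 q [-0.5   0.36  0.18  1.99 -0.08  0.81  1.64]
shift tool mm [ 0.2 -0.1 31.4] turn deg [ 0.   -0.06  0.03]
t11.68 p [0.5178 0.1263 0.1531] phi -160.38 z [-0.001 -0.    -1.   ] F [ 0.2 -0.  -7.3] T [-0.04  0.13 -0.03] w 0.663 q [-0.5   0.36  0.17  1.99 -0.09  0.8   1.64]
shift tool mm [ 0.2 -0.1 28.4] turn deg [ 0.   -0.06  0.02]
```

```bash
python3 -m crank '[[[0,0,0.0015],[0,0,0],0.03],[[0,0,0.0015],[0,0,0],0.03],[[0,0,0],[0,0,0],0.03]]' >/dev/null
python3 -c "
from h import *
rep()"
python3 -m crank '[[[0,0,0.0015],[0,0,0],0.03],[[0,0,0.0015],[0,0,0],0.03],[[0,0,0],[0,0,0],0.03]]' >/dev/null
python3 -c "
from h import *
rep()"
```

```text
t12.05 p [0.5178 0.1263 0.1501] phi -160.37 z [-0.001 -0.    -1.   ] F [-0.5 -0.6 -7.1] T [-0.08  0.17 -0.01] w 0.668 q [-0.5   0.36  0.17  1.99 -0.09  0.79  1.64]
t12.43 p [0.5185 0.1264 0.1479] phi -160.39 z [ 0.001  0.    -1.   ] F [ 0.2 -0.4  1.2] T [-0.24  0.29  0.07] w 0.663 q [-0.5   0.37  0.17  1.99 -0.09  0.79  1.64]
```

```bash
python3 -m crank '[[[0,0,0.001],[0,0,0],0.03],[[0,0,0.001],[0,0,0],0.03],[[0,0,0],[0,0,0],0.03]]' >/dev/null
python3 -c "
from h import *
rep()"
python3 -m crank '[[[0,0,0.001],[0,0,0],0.03],[[0,0,0.001],[0,0,0],0.03],[[0,0,0],[0,0,0],0.03]]' >/dev/null
python3 -c "
from h import *
rep()"
```

```text
t12.80 p [0.5182 0.1264 0.1455] phi -160.38 z [-0.  0. -1.] F [-0.9 -0.4  1.8] T [-0.1   0.35  0.03] w 0.669 q [-0.5   0.37  0.17  2.   -0.09  0.78  1.64]
t13.18 p [0.5181 0.1264 0.1429] phi -160.38 z [-0. -0. -1.] F [ 1.8 -0.2 -1.4] T [-0.1  -0.1   0.05] w 0.665 q [-0.5   0.37  0.17  2.   -0.09  0.78  1.64]
```

```bash
python3 -m crank '[[[0,0,0.001],[0,0,0],0.03],[[0,0,0.001],[0,0,0],0.03],[[0,0,0.001],[0,0,0],0.03],[[0,0,0],[0,0,0],0.03]]' >/dev/null
python3 -c "
from h import *
rep()"
python3 -m crank '[[[0,0,0.001],[0,0,0],0.03],[[0,0,0.001],[0,0,0],0.03],[[0,0,0.001],[0,0,0],0.03],[[0,0,0],[0,0,0],0.03]]' >/dev/null
python3 -c "
from h import *
rep()"
```

```text
t13.68 p [0.5169 0.1259 0.1396] phi -160.37 z [-0.003 -0.001 -1.   ] F [-0.7 -0.3 -6.3] T [-0.12  0.22 -0.1 ] w 0.667 q [-0.49  0.38  0.17  2.   -0.09  0.77  1.64]
t14.18 p [0.5178 0.1263 0.137 ] phi -160.38 z [-0.001 -0.    -1.   ] F [ 0.9  0.1 -6.3] T [-0.    0.05 -0.03] w 0.668 q [-0.49  0.38  0.17  2.   -0.09  0.76  1.64]
```

```bash
python3 -m crank '[[[0,0,0.001],[0,0,0],0.03],[[0,0,0.001],[0,0,0],0.03],[[0,0,0.001],[0,0,0],0.03],[[0,0,0],[0,0,0],0.03]]' >/dev/null
python3 -c "
from h import *
rep()"
python3 -m crank '[[[0,0,0.001],[0,0,0],0.03],[[0,0,0.001],[0,0,0],0.03],[[0,0,0.001],[0,0,0],0.03],[[0,0,0],[0,0,0],0.03]]' >/dev/null
python3 -c "
from h import *
rep()"
```

```text
t14.68 p [0.5175 0.1262 0.1337] phi -160.37 z [-0.002 -0.001 -1.   ] F [  2.3  -0.2 -14.7] T [ 0.05 -0.3  -0.  ] w 0.667 q [-0.49  0.39  0.17  2.   -0.09  0.76  1.64]
t15.18 p [0.5172 0.126  0.1309] phi -160.38 z [-0.002 -0.001 -1.   ] F [ -1.2  -1.3 -13.1] T [-0.29  0.47  0.01] w 0.668 q [-0.49  0.39  0.17  2.01 -0.09  0.75  1.65]
```

```bash
python3 -m crank '[[[0,0,0.001],[0,0,0],0.03],[[0,0,0.001],[0,0,0],0.03],[[0,0,0.001],[0,0,0],0.03],[[0,0,0],[0,0,0],0.03]]' >/dev/null
python3 -c "
from h import *
rep()"
python3 -m crank '[[[0,0,0.001],[0,0,0],0.03],[[0,0,0.001],[0,0,0],0.03],[[0,0,0],[0,0,0],0.03]]' >/dev/null
python3 -c "
from h import *
rep()"
```

```text
t15.68 p [0.5183 0.1265 0.1281] phi -160.37 z [ 0. -0. -1.] F [  2.3   0.7 -18.2] T [ 0.   -0.39  0.05] w 0.663 q [-0.49  0.4   0.17  2.01 -0.1   0.74  1.65]
t16.05 p [0.5183 0.1263 0.1266] phi -160.38 z [ 0. -0. -1.] F [ 1.  -1.  -9.5] T [-0.17  0.05 -0.04] w 0.666 q [-0.49  0.4   0.17  2.01 -0.1   0.74  1.65]
```

```bash
python3 -m crank '[[[0,0,0.001],[0,0,0],0.03],[[0,0,0],[0,0,0],0.03]]' >/dev/null
python3 -c "
from h import *
rep()"
python3 -m crank '[[[0,0,0.001],[0,0,0],0.03],[[0,0,0],[0,0,0],0.03]]' >/dev/null
python3 -c "
from h import *
rep();snap('w7')
f=load('w7');cv2.imwrite('pics/w7c.png',cv2.resize(f['p'][180:400,190:440,::-1],None,fx=2.5,fy=2.5))"
```

```text
t16.30 p [0.5183 0.1264 0.1257] phi -160.38 z [ 0.  0. -1.] F [-0.6 -0.6 -6. ] T [-0.24  0.09  0.01] w 0.666 q [-0.49  0.4   0.17  2.01 -0.1   0.74  1.65]
t16.55 p [0.5182 0.1265 0.1246] phi -160.38 z [ 0.  0. -1.] F [-1.2 -0.5 -4.6] T [-0.08  0.15  0.01] w 0.663 q [-0.49  0.4   0.17  2.01 -0.1   0.74  1.65]
```

View pics/w7c.png

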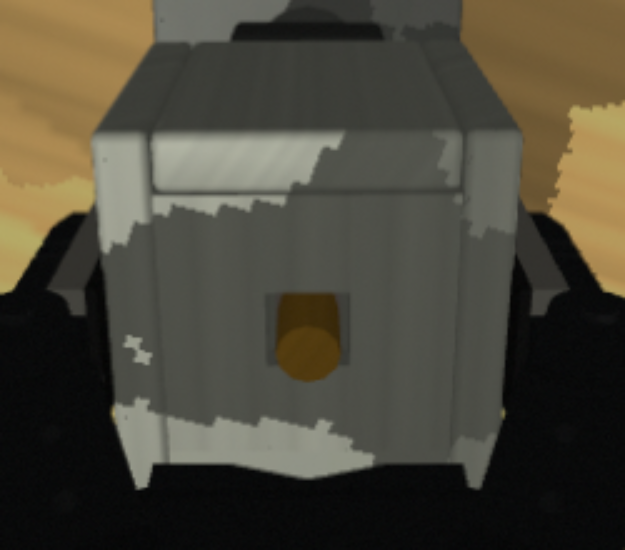

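```bash
cat > pin.py <<'E'
from h import *
def ph(n,uv):
    f=load(n);o,d=ray(f,uv);o=f['M'].T@(o-f['e']);d=f['M'].T@d[0];k=(.00259-o[0])/d[0];return -(o+k*d)[2]*1000-23.2
E
python3 -c "
from pin import *
print(ph('w5',(312.5,310.2)),ph('w7',(313.6,320.8)))"
python3 -m crank '[[[0,0,0.001],[0,0,0],0.03],[[0,0,0],[0,0,0],0.03],[[0,0,0],[0,0,0],0.03]]' >/dev/null
python3 -c "
from h import *
rep()"
```

```text
-0.014721625883659328 5.8641599220337355
t16.98 p [0.5183 0.1265 0.1244] phi -160.38 z [ 0.     0.001 -1.   ] F [-4.3 -1.   5.3] T [-0.27  0.72 -0.01] w 0.664 q [-0.49  0.4   0.17  2.01 -0.1   0.74  1.65]
```

```bash
python3 -m crank '[[[0,0,0],[0,0,0],0.03],[[0,0,0],[0,0,0],0.03],[[0,0,0],[0,0,0],0.03]]' >/dev/null
python3 -c "
from h import *
rep();snap('s8','side');snap('w8')"
python3 -c "
from h import *
f=load('s8');u,v=proj(f,[.56,.14,.15])[0].astype(int)
a=cv2.resize(f['p'][v-75:v+75,u-80:u+80,::-1],None,fx=4,fy=4,interpolation=cv2.INTER_CUBIC);cv2.imwrite('pics/s8c.png',a)"
```

```text
t17.35 p [0.5183 0.1266 0.1244] phi -160.38 z [ 0.     0.001 -1.   ] F [-4.3 -0.8  4.9] T [-0.28  0.72 -0.  ] w 0.665 q [-0.49  0.4   0.17  2.01 -0.1   0.74  1.65]
```

View pics/s8c.png

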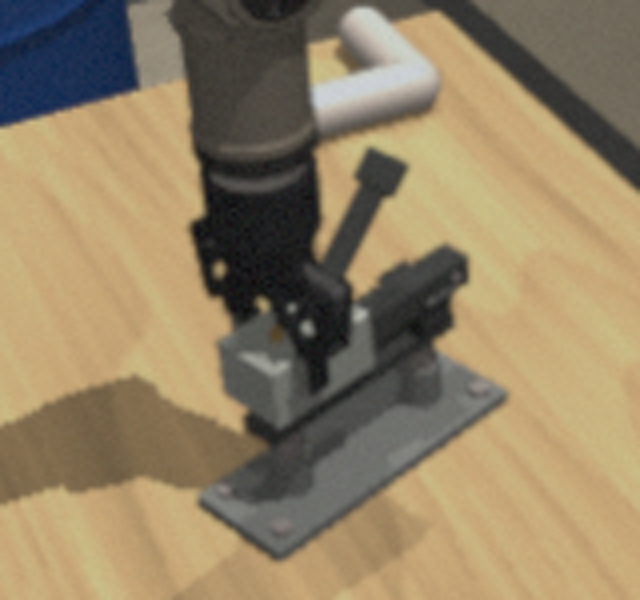

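View pics/w8.png

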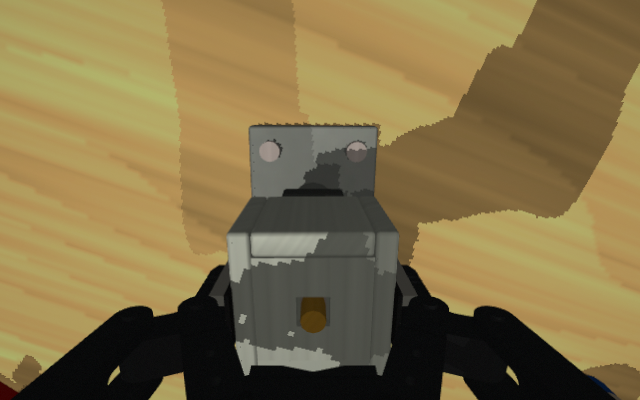

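```bash
python3 -m crank '[[[0,0,0],[0,0,0],0.0854],[[0,0,0],[0,0,0],0.0854],[[0,0,0],[0,0,0],0.0854],[[0,0,0],[0,0,0],0.0854],[[0,0,0],[0,0,0],0.0854]]' >/dev/null
python3 -c "
from h import *
rep()"
python3 -m crank '[[[0,0,-0.01],[0,0,0],0.0854],[[0,0,-0.03],[0,0,0],0.0854],[[0,0,-0.04],[0,0,0],0.0854],[[0,0,-0.05],[0,0,0],0.0854],[[0,0,-0.04],[0,0,0],0.0854],[[0,0,0],[0,0,0],0.0854],[[0,0,0],[0,0,0],0.0854]]'>/dev/null
python3 -c "
from h import *
rep();snap('w9');f=load('w9')
print(proj(f,[.5156,.1245,.176]))"
```

```text
t18.07 p [0.518  0.1263 0.1233] phi -160.37 z [-0.001 -0.    -1.   ] F [ 0.3  0.8 -0. ] T [0.02 0.   0.02] w 0.999 q [-0.49  0.4   0.17  2.01 -0.1   0.73  1.65]
t18.95 p [0.5177 0.1262 0.2932] phi -160.38 z [-0.001 -0.    -1.   ] F [-0.3  0.3 -0.3] T [-0.    0.04  0.  ] w 0.998 q [-0.53  0.2   0.2   1.85 -0.04  1.1   1.6 ]
[[312.16780636 202.13505308]]
```

View pics/w9.png

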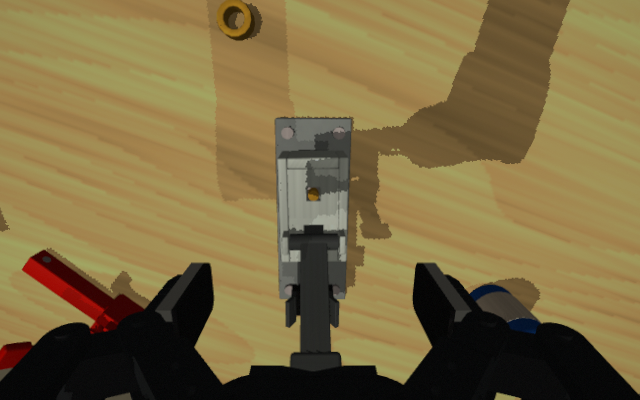

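Run:
```python
from h import *
f=load('w9');o,d=ray(f,(313,192.5));
print('pin z if above ball xy', [ (o+d[0]*k)[2] for k in [ (np.dot(np.array([.5156,.1250])-o[:2],[.942,.335]))/np.dot(d[0][:2],[.942,.335]) ]])
u=np.array([np.cos(np.radians(19.6)),np.sin(np.radians(19.6))]);s=np.array([.5156,.1255])
def P(X,Z): return np.r_[s+u*X/1000,.1216+Z/1000]
prev=None
for th in np.r_[.9:-.001:-.05]:
    x=40+100*np.cos(th)-8*np.sin(th)-11;z=32+100*np.sin(th)+8*np.cos(th)+14
    print('%.2f X %.1f Z %.1f'%(th,x,z), '' if prev is None else 'tool dx %.1f dz %.1f'%(prev[0]-x,prev[1]-z));prev=(x,z)
go(P(75.5,136.8),199.6)
```

```text
pin z if above ball xy [np.float64(0.14635596650469945)]
0.90 X 84.9 Z 129.3 
0.85 X 89.0 Z 126.4 tool dx -4.1 dz 2.9
0.80 X 92.9 Z 123.3 tool dx -3.9 dz 3.1
0.75 X 96.7 Z 120.0 tool dx -3.8 dz 3.3
0.70 X 100.3 Z 116.5 tool dx -3.6 dz 3.5
0.65 X 103.8 Z 112.9 tool dx -3.4 dz 3.7
0.60 X 107.0 Z 109.1 tool dx -3.2 dz 3.8
0.55 X 110.1 Z 105.1 tool dx -3.1 dz 4.0
0.50 X 112.9 Z 101.0 tool dx -2.9 dz 4.1
0.45 X 115.6 Z 96.7 tool dx -2.6 dz 4.3
0.40 X 118.0 Z 92.3 tool dx -2.4 dz 4.4
0.35 X 120.2 Z 87.8 tool dx -2.2 dz 4.5
0.30 X 122.2 Z 83.2 tool dx -2.0 dz 4.6
0.25 X 123.9 Z 78.5 tool dx -1.7 dz 4.7
0.20 X 125.4 Z 73.7 tool dx -1.5 dz 4.8
0.15 X 126.7 Z 68.9 tool dx -1.3 dz 4.9
0.10 X 127.7 Z 63.9 tool dx -1.0 dz 4.9
0.05 X 128.5 Z 59.0 tool dx -0.8 dz 5.0
-0.00 X 129.0 Z 54.0 tool dx -0.5 dz 5.0
shift tool mm [-73.7  -0.1  33.9] turn deg [ 0.   -0.13  0.03]
```

```bash
python3 -m crank '[[[-0.02,0,0],[0,0,0],0],[[-0.035,0,0],[0,0,0],0],[[-0.019,0,0],[0,0,0],0],[[0,0,0],[0,0,0],0],[[0,0,0],[0,0,0],0],[[0,0,0],[0,0,0],0],[[0,0,0],[0,0,0],0]]' >/dev/null; python3 -c "
from h import *
f=load('w9');cv2.imwrite('pics/w9c.png',cv2.resize(f['p'][140:270,260:370,::-1],None,fx=4.5,fy=4.5,interpolation=cv2.INTER_CUBIC))
rep();snap('w10');snap('s10','side')
f=load('s10');u,v=proj(f,[.56,.14,.18])[0].astype(int)
cv2.imwrite('pics/s10c.png',cv2.resize(f['p'][v-75:v+75,u-80:u+80,::-1],None,fx=4,fy=4,interpolation=cv2.INTER_CUBIC))"
```

```text
t19.88 p [0.5873 0.151  0.2934] phi -160.38 z [-0.001 -0.    -1.   ] F [-0.6 -0.1  0.1] T [ 0.02 -0.    0.01] w 0.002 q [-0.51  0.32  0.21  1.68 -0.07  1.14  1.62]
```

View pics/w9c.png

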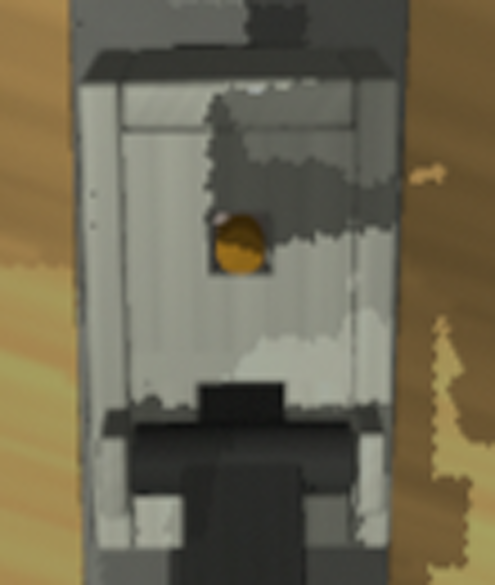

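View pics/s10c.png

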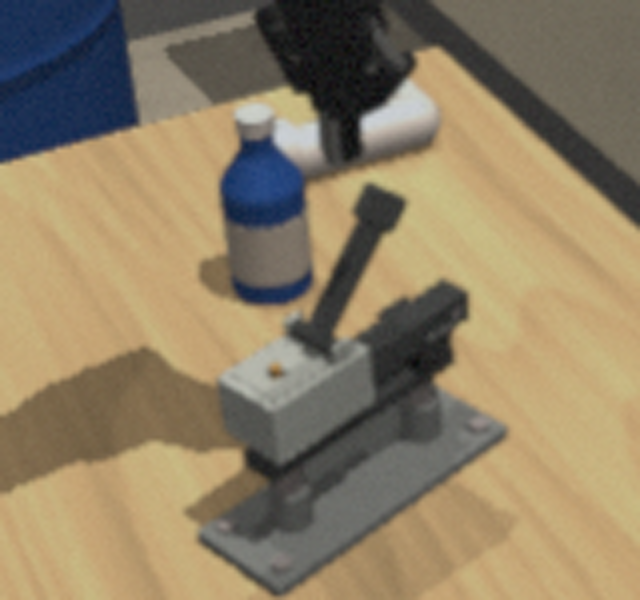

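View pics/w10.png

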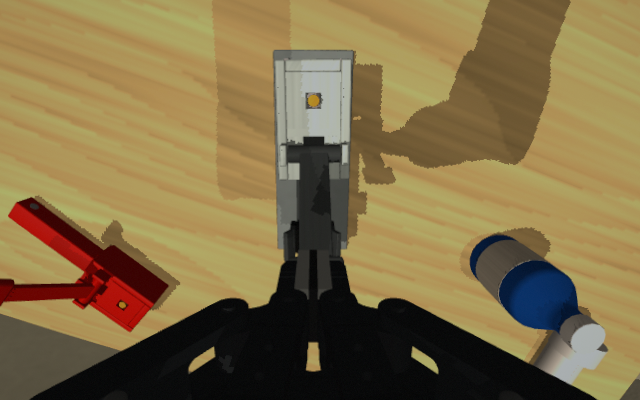

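```bash
python3 -m crank '[[[0,0,0.015],[0,0,0],0],[[0,0,0.019],[0,0,0],0],[[0,0,0],[0,0,0],0]]' >/dev/null; python3 -c "
from h import *
rep()"
python3 -m crank '[[[-0.004,0,0.003],[0,0,0],0],[[-0.004,0,0.003],[0,0,0],0],[[0,0,0],[0,0,0],0]]' >/dev/null; python3 -c "
from h import *
rep()"
python3 -m crank '[[[-0.004,0,0.003],[0,0,0],0],[[-0.002,0,0.0015],[0,0,0],0],[[0,0,0],[0,0,0],0]]' >/dev/null; python3 -c "
from h import *
rep()"
```

```text
t20.35 p [0.5864 0.1508 0.257 ] phi -160.37 z [-0.005 -0.002 -1.   ] F [-0.3 -0.3  0. ] T [-0.01 -0.02 -0.06] w 0.001 q [-0.51  0.36  0.2   1.72 -0.08  1.07  1.63]
t20.73 p [0.5956 0.1541 0.2532] phi -160.37 z [-0. -0. -1.] F [ 0.1 -0.4 -0.2] T [-0.04 -0.02 -0.  ] w 0.001 q [-0.51  0.37  0.2   1.71 -0.08  1.07  1.63]
t21.10 p [0.601  0.1559 0.2485] phi -160.37 z [-0.001 -0.    -1.   ] F [ 0. -0. -0.] T [-0.01  0.01  0.01] w -0.004 q [-0.5   0.39  0.2   1.7  -0.09  1.06  1.63]
```

```bash
python3 -m crank '[[[-0.002,0,0.004],[0,0,0],0],[[-0.002,0,0.004],[0,0,0],0],[[0,0,0],[0,0,0],0]]' >/dev/null; python3 -c "
from h import *
rep();snap('s11','side')
f=load('s11');u,v=proj(f,[.56,.14,.18])[0].astype(int)
cv2.imwrite('pics/s11c.png',cv2.resize(f['p'][v-75:v+75,u-80:u+80,::-1],None,fx=4,fy=4,interpolation=cv2.INTER_CUBIC))"
```

```text
t21.48 p [0.6048 0.1572 0.2405] phi -160.38 z [-0.001 -0.    -1.   ] F [ 0.4 -0.8  0. ] T [ 0.02  0.01 -0.04] w -0.005 q [-0.5   0.4   0.2   1.7  -0.09  1.05  1.64]
```

View pics/s11c.png

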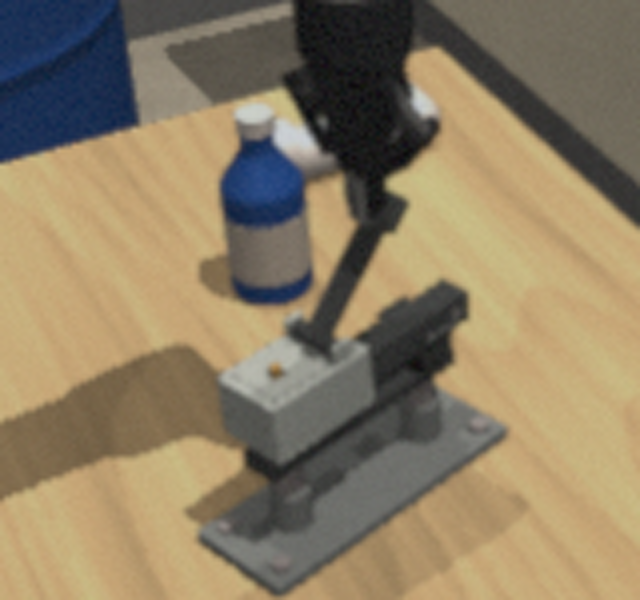

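```bash
python3 -m crank '[[[-0.002,0,0.003],[0,0,0],0],[[-0.002,0,0.003],[0,0,0],0]]' >/dev/null; python3 -c "
from h import *
rep()"
python3 -m crank '[[[-0.003,0,0.003],[0,0,0],0],[[-0.003,0,0.003],[0,0,0],0]]' >/dev/null; python3 -c "
from h import *
rep()"
python3 -m crank '[[[-0.003,0,0.004],[0,0,0],0],[[-0.003,0,0.004],[0,0,0],0]]' >/dev/null; python3 -c "
from h import *
rep()"
```

```text
t21.77 p [0.6093 0.1587 0.2356] phi -160.38 z [ 0.001  0.    -1.   ] F [-0.1 -0.6  6.3] T [-0.08  0.03 -0.04] w 0.002 q [-0.5   0.41  0.2   1.69 -0.09  1.04  1.64]
t22.02 p [0.6148 0.1606 0.2295] phi -160.39 z [ 0.001  0.    -1.   ] F [-0.7 -1.1  6.3] T [-0.15  0.2  -0.  ] w -0.001 q [-0.5   0.43  0.2   1.68 -0.09  1.04  1.64]
t22.27 p [0.6205 0.1627 0.2215] phi -160.39 z [ 0.001  0.    -1.   ] F [ 0.  -1.3  5.4] T [-0.1   0.09 -0.03] w 0.002 q [-0.5   0.45  0.19  1.68 -0.1   1.03  1.64]
```

```bash
python3 -m crank '[[[-0.0026,0,0.0043],[0,0,0],0],[[-0.0024,0,0.0044],[0,0,0],0],[[-0.0022,0,0.0045],[0,0,0],0]]' >/dev/null; python3 -c "
from h import *
rep()"
python3 -m crank '[[[-0.002,0,0.0046],[0,0,0],0],[[-0.0017,0,0.0047],[0,0,0],0],[[-0.0015,0,0.0048],[0,0,0],0]]' >/dev/null; python3 -c "
from h import *
rep()"
python3 -m crank '[[[-0.0013,0,0.0045],[0,0,0],0],[[-0.001,0,0.0045],[0,0,0],0]]' >/dev/null; python3 -c "
from h import *
rep()"
```

```text
t22.65 p [0.6277 0.1652 0.2084] phi -160.38 z [ 0.002  0.001 -1.   ] F [ 0.7 -0.5  5.6] T [-0.04 -0.1   0.02] w 0.002 q [-0.49  0.47  0.19  1.67 -0.1   1.01  1.65]
t23.02 p [0.6328 0.167  0.1943] phi -160.38 z [ 0.002  0.001 -1.   ] F [0.5 0.3 5.6] T [-0.02 -0.23  0.03] w -0.004 q [-0.49  0.49  0.19  1.67 -0.11  0.99  1.65]
t23.27 p [0.6348 0.1677 0.1852] phi -160.38 z [ 0.002  0.001 -1.   ] F [ 1.2 -0.6  5.3] T [-0.06 -0.34 -0.01] w 0.005 q [-0.49  0.51  0.19  1.67 -0.11  0.97  1.65]
```

Final ≈10 mm in small steps with force checks.

```bash
python3 -m crank '[[[-0.0007,0,0.003],[0,0,0],0],[[-0.0003,0,0.002],[0,0,0],0],[[0,0,0],[0,0,0],0]]' >/dev/null; python3 -c "
from h import *
rep()"
python3 -m crank '[[[0,0,0.0015],[0,0,0],0],[[0,0,0.001],[0,0,0],0],[[0,0,0],[0,0,0],0]]' >/dev/null; python3 -c "
from h import *
rep()"
python3 -m crank '[[[0,0,0.001],[0,0,0],0],[[0,0,0],[0,0,0],0]]' >/dev/null; python3 -c "
from h import *
rep()"
```

```text
t23.65 p [0.635  0.1679 0.1796] phi -160.38 z [ 0.001  0.    -1.   ] F [2.6 0.2 4.9] T [ 0.03 -0.74  0.03] w 0.002 q [-0.49  0.51  0.19  1.67 -0.11  0.96  1.65]
t24.02 p [0.6347 0.168  0.1771] phi -160.37 z [-0.  0. -1.] F [3.1 0.6 5.3] T [ 0.1  -0.76 -0.05] w 0.003 q [-0.49  0.52  0.19  1.68 -0.11  0.96  1.65]
t24.27 p [0.6346 0.1679 0.176 ] phi -160.37 z [-0. -0. -1.] F [3.2 0.8 4.8] T [ 0.1  -0.79  0.03] w -0.002 q [-0.49  0.52  0.19  1.68 -0.11  0.96  1.65]
```

```bash
python3 -m crank '[[[0,0,0.001],[0,0,0],0],[[0,0,0],[0,0,0],0]]' >/dev/null; python3 -c "
from h import *
rep()"
python3 -m crank '[[[0,0,0.001],[0,0,0],0],[[0,0,0],[0,0,0],0]]' >/dev/null; python3 -c "
from h import *
rep();snap('s12','side')
f=load('s12');u,v=proj(f,[.56,.14,.18])[0].astype(int)
cv2.imwrite('pics/s12c.png',cv2.resize(f['p'][v-75:v+75,u-80:u+80,::-1],None,fx=4,fy=4,interpolation=cv2.INTER_CUBIC))"
```

```text
t24.52 p [0.6347 0.1678 0.1756] phi -160.39 z [-0. -0. -1.] F [2.9 0.3 8.7] T [-0.05 -0.53  0.04] w -0.000 q [-0.49  0.52  0.19  1.68 -0.11  0.96  1.65]
t24.77 p [0.6349 0.1676 0.1754] phi -160.40 z [ 0.  0. -1.] F [ 0.3 -1.1 12.9] T [-0.23 -0.17 -0.01] w 0.001 q [-0.49  0.52  0.19  1.68 -0.11  0.96  1.65]
```

View pics/s12c.png

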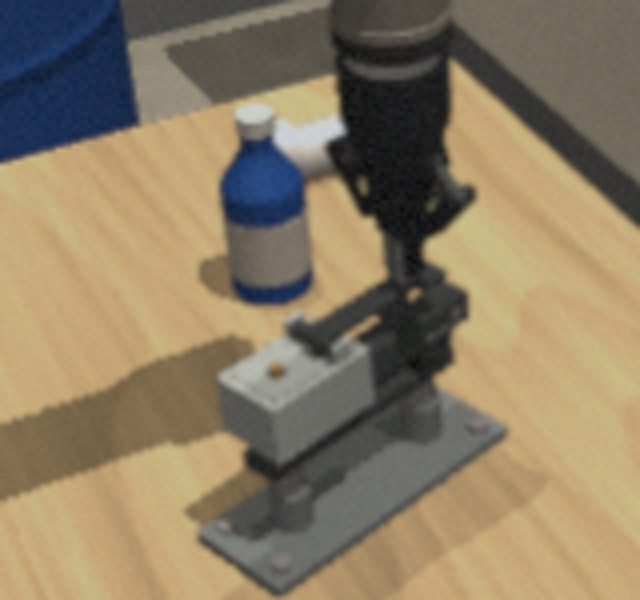

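```bash
python3 -m crank '[[[0,0,0.0005],[0,0,0],0],[[0,0,0],[0,0,0],0],[[0,0,0],[0,0,0],0]]' >/dev/null; python3 -c "
from h import *
rep()"
python3 -m crank '[[[0,0,-0.005],[0,0,0],0],[[0,0,-0.02],[0,0,0],0],[[0,0,-0.04],[0,0,0],0],[[0,0,-0.04],[0,0,0],0],[[0,0,-0.03],[0,0,0],0],[[0.04,0,0],[0,0,0],0],[[0.05,0,0],[0,0,0],0],[[0.03,0,0],[0,0,0],0],[[0,0,0],[0,0,0],0],[[0,0,0],[0,0,0],0]]' >/dev/null; python3 -c "
from h import *
rep();snap('w13');snap('s13','side')
f=load('s13');u,v=proj(f,[.56,.14,.14])[0].astype(int)
cv2.imwrite('pics/s13c.png',cv2.resize(f['p'][v-75:v+75,u-80:u+80,::-1],None,fx=4,fy=4,interpolation=cv2.INTER_CUBIC))
f=load('w13');m=np.zeros((400,640),bool);m[120:380,280:345]=1
u=np.array([np.cos(np.radians(19.6)),np.sin(np.radians(19.6))])
P=pts3(f,m);X=(P[:,:2]-[.5156,.1255])@u;Y=(P[:,:2]-[.5156,.1255])@[-u[1],u[0]]
for a in range(-30,175,10):
    k=(abs(X-a/1000)<.004)&(abs(Y)<.006)
    if k.sum(): print(a,np.round(np.median(P[k,2]),4),end='; ')"
```

```text
t25.20 p [0.6349 0.1676 0.1754] phi -160.40 z [ 0.001  0.    -1.   ] F [-0.6 -1.3 16.1] T [-0.17  0.02 -0.03] w -0.002 q [-0.49  0.52  0.19  1.68 -0.11  0.96  1.65]
t26.45 p [0.5217 0.1279 0.3089] phi -160.36 z [-0.001  0.    -1.   ] F [ 0.4 -0.3 -0.3] T [-0.02  0.01 -0.01] w 0.001 q [-0.53  0.19  0.2   1.82 -0.04  1.14  1.6 ]
-30 0.1215; -20 0.1474; -10 0.3619; 0 0.3413; 10 0.3419; 20 0.1483; 30 0.1482; 40 0.1603; 50 0.1598; 60 0.1594;
```

View pics/w13.png

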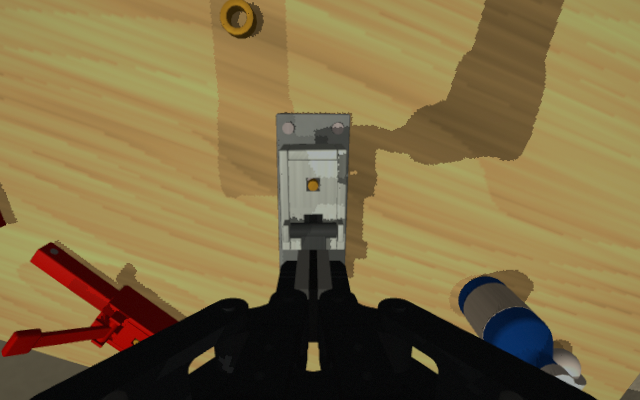

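View pics/s13c.png

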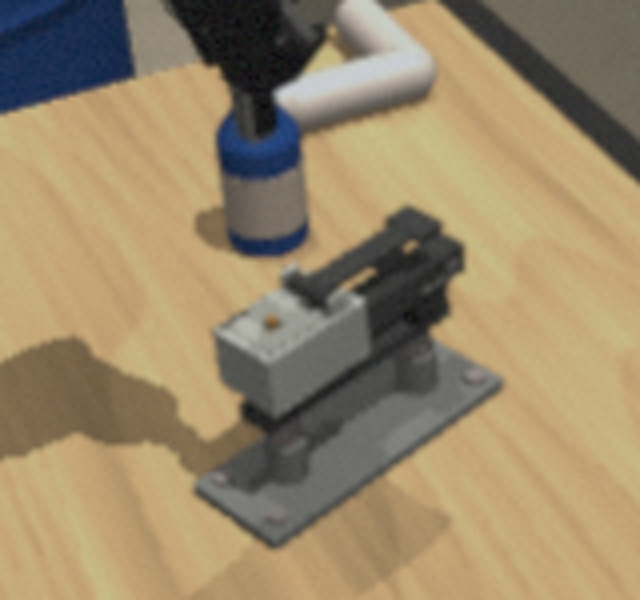

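```bash
python3 -c "
from station import bot
bot.hand_in()
from h import rep
rep()"
```

```text
the job is handed in; nothing more can be done
the job is handed in; nothing more can be done
```

The coupler is latched on the stand and the job is handed in, at about 26.5 s of the 72 s allowed. I picked the grey-headed coupler, not one of the three red ones, and the hand-in gave no verdict.

- **Seating:** I pushed the coupler down in 1–3 mm steps until it met the hard stop. About 12 N then pressed on the stand. The brass pin measured about 5.9 mm up while I still held the coupler, and the lever was still raised and untouched.
- **Latching:** I followed the lever's arc down with shut fingers at about 6 N, to its stop at the expected height. The peak force there was about 16 N.
- **Last checks:** With the arm withdrawn and touching nothing:
  - The lever lies level on its stop.
  - The pin still looks raised and the drawbar is in the saddle.
  - The bush and bottle look undisturbed. The spanner is not in the last close-ups, but the arm never came near it.

**Disagreements:** The cameras differed by 1–3 mm, so I lined up the pin and ball by wrist-camera readings only. Sideways force while the ball entered the socket stayed within about 2.5 N. One attempt to get the pin's height from the view after release gave a value below the head's top. I did not trust that reading and relied on the enlarged pictures, which show the pin raised.

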